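# Set the iris lever of an inspection light base to its marker and switch on the lamp

## Robot

A 6-joint arm with a two-finger parallel gripper is mounted at the origin on the work surface. World frame = base frame: x ahead of the robot, y to its left, z up, the work surface at z = 0. Lengths are in m, angles in rad, forces in N, time in s.
With the tool pointing down it reaches from about 0.4 to 0.925 m from the base axis. Payload 3.4 kg.
Tool frame: the origin (TCP) lies at the centre of the arm's flange, where the gripper is bolted on; the fingertips stand 173 mm ahead of it and the grasp point (between the pads) lies robot.grip_point_offset ahead of it (robot.grip_point_offset is the distance from the TCP to the grasp point, in m); z points along the fingers, y is the line along which they close (so a half turn about z gives the same grasp; the last joint's range is limited). The gripper opens to 85 mm and grips with 20 to 120 N. Pads are 22 mm wide; open, the fingers measure 114 mm over their backs; the gripper's body (76 mm by 85 mm) begins 54 mm behind the grasp point. The pads swing forward as they close: fully open they stand 13 mm farther back than shut.
Start: joints at [1.188, 0.307, 1.506, -0, 1.328, -0.073], TCP at [0.175, 0.548, 0.405] pointing down, gripper open.
Joint ranges: [-3.12, 3.12], [-1.05, 2.28], [0.14, 2.33], [-1.42, 4.57], [0.1, 2.73], [-2.68, 2.68]. Speed limits (rad/s): [2.57, 2.57, 3.14, 3.14, 3.14, 3.14].

## Interface

Orientations are given as a rotation vector (axis times angle).
In Python, from workcell import status, optics, workorder, robot gives the robot as it stands. The module is installed in compiled form; this text tells all that it offers.
- The arm moves only by the tool apply_moves, never from a script. Its argument "increments" is a list of rows, each a list of 3 entries, a list of its own where there are three numbers: the shift along the tool's x, y, z normalised to -1 to 1, where 1 is 20 cm, then the turn about the tool's z normalised to -1 to 1, where 1 is pi/2 rad, then the gripper's target within -1 to 1 (shut at 1, half-way at 0, fully open at -1). In form: [[[dx, dy, dz], yaw, claw], ...]. A call has exactly 5 rows; each row is the pose to reach, as a shift and turn from the pose commanded when the call began, along the tool's axes at that moment; what a row does not reach only later rows make up. A row lasts 1/12 s, in which the tool goes at most 41.7 mm and 7.16 degrees, less where a joint would pass 70% of its speed; a pose out of reach is approached as far as the arm can. A call with a number of a shift or a turn outside -1 to 1 is refused whole. A call with a gripper value outside its range is refused whole. The fingers move at their own pace and stop on an object; the grip force is fixed at half the most. Time passes only in rows, so rows that repeat a pose let the fingers close, or fill a call up. It gives the time, the measured TCP pose, the force, the opening and the grip force at its end, in the units of the state.
- status.state(): the state, without advancing time (a new reading comes with each control period).
- optics.read_camera(name): name is "side" or "top"; returns the picture (480x640x3 uint8, blue, green, red); there is no depth.
- optics.camera_model(name): a dict with "mtx" (3x3 intrinsics, pixels), "R" (3x3) and "t" (3): a world point X has camera coordinates R X + t. Camera axes: x right, y down, z forward; pixel columns grow to the right and rows downward; lengths in m; the calibration is good to about 2 mm. A picture is of the moment at which its call begins. camera_model takes no time and is no camera call.
- workorder.close_job(): hands the job in; it is judged then, once.
The state is a dict: "time_s": time; "joints": joint angles; "qd": joint speeds; "joint_efforts": joint torques, N m; "position": TCP position; "tool_rot": TCP orientation; "wrist_force": force on the tool from outside, world axes, zero at the start; "moment": the same for the moment, N m; "finger_gap": opening from 0.0 (shut) to 1.0 (fully open); "grip_force": force on a finger pad.
Only numpy, scipy, OpenCV 4.12 (cv2) and the standard library are available. Lean on these libraries where they do the work, as an engineer would, in place of code of your own. Each camera call takes 0.05 s, during which the arm holds its last target. There are 200 camera calls.

## Task

On the white inspection light base, push the iris lever round by its upright pin, with the outside of the shut fingers and without gripping it, until its pointer stands right against the point of the small marker clipped on the rim of the scale. Then press the lamp button on the corner of the base well down and let it go. Do not push the marker, and leave the lens block on the window and the loose things on and around the base where they are, nothing lifted.

Things in the scene. Friction and masses are not known exactly. Their poses are not given: they have to be found in the camera images.
- lightbase: White light base fixed to the bench, a box 230 x 230 x 35 mm on a thin mat. Origin: centre of its underside, on the iris ring's axis; z up. On top: window 76 mm across (top at 47 mm, all heights above the underside), round it the iris ring 116 mm across (top 46 mm), then on the -x side an arc of scale marks 0.1 rad apart, 90-98 mm from the axis. Screw jar near the (+x, +y) corner.
- lever (a joint): Angle of iris ring and lever about the ring's vertical axis, rad. At 0 the lever points along the base's -x; it grows counter-clockwise seen from above. Stops at -1.15 and 1.15. Starts below the marker's value. Constant friction of 1 to 1.5 N at the pin, no spring: it stays where left. The lever is an arm 11 mm wide (top at 46 mm) with an upright pin, ending in a 3 mm wide pointer.
- lever_pin (a point): Centre of the top of the lever's upright pin: 76 mm from the ring's axis and 80 mm above the base's underside. The pin is 10 mm thick and stands free of the arm from 46 to 80 mm above the underside.
- lever_pointer (a point): Tip of the lever's pointer, 89 mm from the ring's axis, 45 mm above the base's underside.
- rider (a joint): Angle of the marker about the same axis, same zero and direction as the lever: they line up when both angles are equal. Differs from start to start (-0.1 to 0.85) and must not be changed; a sideways push of some 6 N shifts the marker.
- rider_point (a point): Inward point of the marker, a black clip 14 mm wide on the rim of the scale, 101-112 mm from the axis, tapering inwards to a point 2.6 mm wide. The point lies 89 mm from the axis, where the lever's pointer tip comes when lined up. The marker's top is 44 mm above the base's underside, lower than the arm's top.
- lamp_button (a joint): Travel of the lamp button, m: 0 up, 0.006 fully down, pressed straight down; a spring pushes it back, 4 N when fully down.
- lamp_button_top (a point): Centre of the top of the lamp button, a round black cap 24 mm across in a low housing on the base, 82 mm towards +x and 82 mm towards -y from the ring's axis in the base's frame.
- lens_block: Loose lens module, 28 x 32 mm and 26 mm tall, on the middle of the base's window. Origin at the centre of its underside. Stays where it is.
- screw_jar: Loose jar 32 mm across, 36 mm tall, on the base near its (+x, +y) corner. Origin at the centre of its underside. Stays where it is.
- screwdriver: Loose screwdriver 180 mm long, lying on the mat at the base's +y side. Stays where it is.
- motor: Loose small motor, 28 mm across and 30 mm tall, on the mat at the base's -y side. Stays where it is.
- propeller: Loose propeller 155 mm long and 8 mm high, on the mat at the base's -y side. Stays where it is.
- tweezers: Loose tweezers 115 mm long and 8 mm high, on the mat at the base's +x side. Stays where it is.
- battery: Loose battery pack 85 x 45 x 30 mm on the table, left of the mat. Stays where it is.
- flux_bottle: Loose bottle 44 mm across and 100 mm tall on the table, right of the mat. Stays where it is.

How it is judged:
On the way, in this order (a step that is already met when the one before it is completed fails the run):
1. the lever's pointer stands against the marker's point and is at rest (horizontal distance between lever_pointer and rider_point below 0.0045 m and velocity of joint lever between -0.05 and 0.05 rad/s), for 0.3 s.
2. the lamp button is pressed down (value of joint lamp_button above 0.004 m), for 0.05 s.
At the end, for the whole second after the job is handed in: The lever's pointer is within 4.5 mm (half a scale division) of the marker's point and at rest, the marker is within 3 mm of where it was, the lamp button has been pressed more than 4 mm and has come back up, and every loose thing is within 20 mm of where it was (all of step 1 and distance of rider_point from where it was at the start of the episode below 0.003 m and value of joint lamp_button below 0.002 m and distance of each of lens_block, screw_jar, screwdriver, motor, propeller, tweezers, battery, flux_bottle from where it was at the start of the episode below 0.02 m); the robot touches nothing.
It fails at once if the marker is pushed along (3 mm or more) (distance of rider_point from where it was at the start of the episode above 0.003 m).
It fails at once if the lamp button is pressed (over 3 mm) while the lever is not at the marker (value of joint lamp_button above 0.003 m and horizontal distance between lever_pointer and rider_point above 0.0045 m).
It fails at once if the lever's pin is taken between the fingers instead of pushed (horizontal distance between the grasp point and lever_pin below 0.006 m and z of the grasp point in the frame of lever_pin below 0.01 m).
It fails at once if a loose thing is moved or lifted by more than 20 mm (distance of any of lens_block, screw_jar, screwdriver, motor, propeller, tweezers, battery, flux_bottle from where it was at the start of the episode above 0.02 m).
It also fails if it takes over 51 s, if anything falls off the work surface, if the arm or the gripper's body presses on something with over 40 N, if the wrist force passes 120 N, or if a joint passes its speed limit or range.

## Working session

There is one attempt and no reset: what is moved stays moved. The work goes in short steps, Python scripts to look and compute and a tool call to move; the robot and the scene stay as the last step left them, time stands still between calls to the robot, and variables do not carry over. Pictures are saved under pics/ and viewed, at most 10 in all, crops included, and the job is handed in when it is done.

Besides the shell and the picture viewer there is one more tool, called after "Call:" by a JSON object that holds its "name" and its "arguments", one argument or row to a line. apply_moves: Moves the arm, as the interface text tells. Its arguments: {"type":"object","properties":{"increments":{"type":"array"}},"required":["increments"]}

```bash
mkdir -p pics && python3 - <<'E'
from workcell import status, optics, robot
import cv2, numpy as np
s=status.state(); print(s['time_s'],s['position'],s['tool_rot'],s['finger_gap'],robot.grip_point_offset)
for n in("top","side"):
    cv2.imwrite(f"pics/{n}0.png",optics.read_camera(n)); m=optics.camera_model(n); R=np.array(m['R']);t=np.array(m['t']); print(n,np.round(m['mtx'],1).tolist(),R.round(3).tolist(),t.round(3).tolist(),(-R.T@t).round(3))
E
```

```text
0.0 [0.17518348 0.54728504 0.40378494] [-0.48457444 -3.10356123  0.00318329] 0.9990206628630132 0.1547
top [[472.7, 0.0, 321.2], [0.0, 472.7, 249.1], [0.0, 0.0, 1.0]] [[0.024, -1.0, 0.003], [-0.992, -0.024, -0.121], [0.121, -0.0, -0.993]] [-0.002, 0.58, 1.112] [0.441 0.012 1.174]
side [[597.8, 0.0, 314.0], [0.0, 597.8, 236.8], [0.0, 0.0, 1.0]] [[-0.899, -0.439, -0.005], [-0.292, 0.606, -0.74], [0.327, -0.663, -0.673]] [0.527, 0.246, 1.651] [0.005 1.177 1.295]
```

View pics/top0.png

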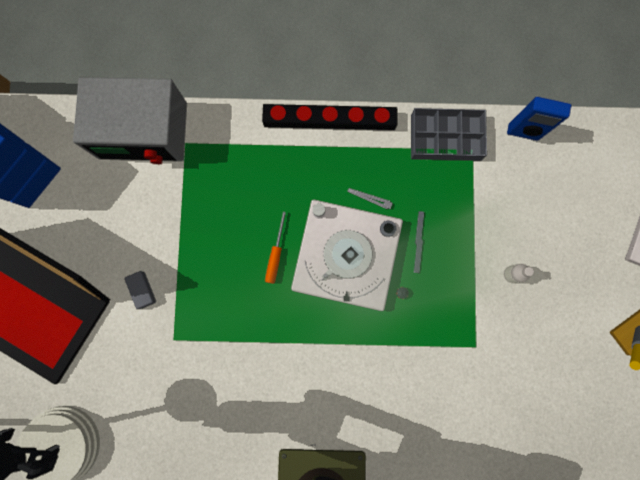

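View pics/side0.png

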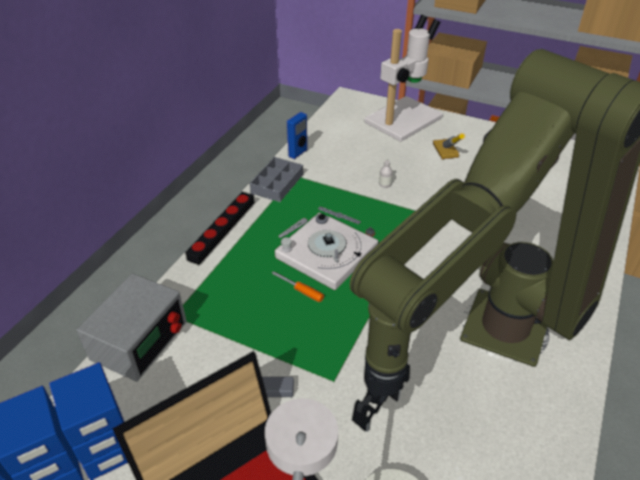

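The top view shows the base around (348,255), the marker near (346,296), the lever near (330,275) and the button near (388,229). I'll enlarge both views.

```bash
python3 - <<'E'
import cv2
a=cv2.imread("pics/top0.png")[190:320,285:415]; cv2.imwrite("pics/top0c.png",cv2.resize(a,None,fx=4.6,fy=4.6,interpolation=cv2.INTER_CUBIC))
a=cv2.imread("pics/side0.png")[200:295,265:390]; cv2.imwrite("pics/side0c.png",cv2.resize(a,None,fx=6,fy=6,interpolation=cv2.INTER_CUBIC))
E
```

```text
(no output)
```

View pics/top0c.png

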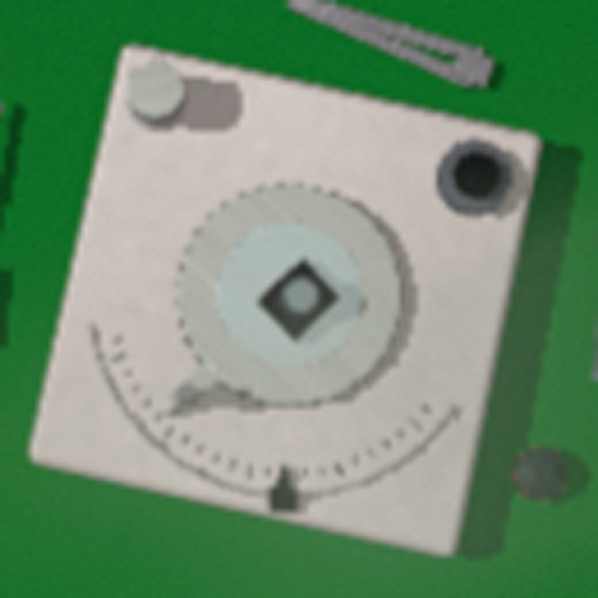

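View pics/side0c.png

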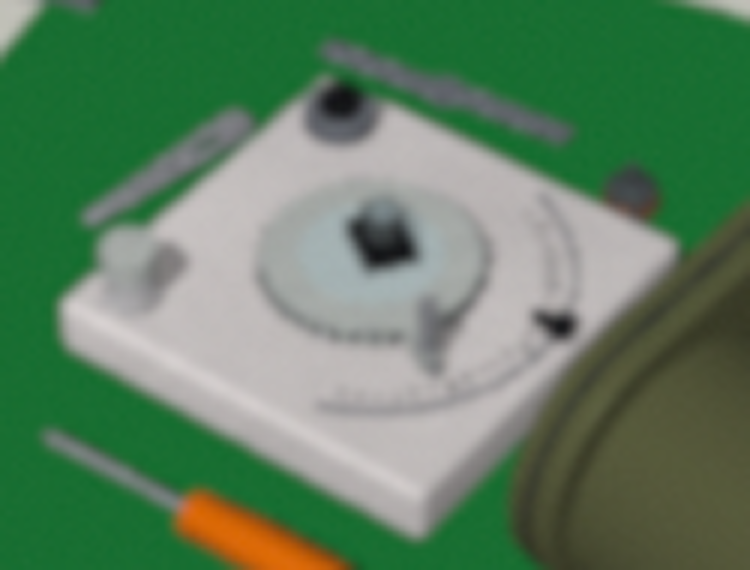

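```bash
cat > h.py <<'E'
import numpy as np, cv2
from scipy.optimize import least_squares
from workcell import optics
M={n:optics.camera_model(n) for n in("top","side")}
def proj(n,X):
    m=M[n];c=np.asarray(X)@np.array(m['R']).T+np.array(m['t']);p=c@np.array(m['mtx']).T;return p[...,:2]/p[...,2:]
def ray(n,uv,z):
    m=M[n];R=np.array(m['R']);C=-R.T@np.array(m['t']);d=R.T@np.linalg.solve(m['mtx'],[*uv,1]);return C+d*(z-C[2])/d[2]
def ct(u,v): return np.array([(u+.5)/4.6-.5+285,(v+.5)/4.6-.5+190])
def cs(u,v): return np.array([(u+.5)/6-.5+265,(v+.5)/6-.5+200])
def b2w(p,P):
    P=np.atleast_2d(P);c,s=np.cos(p[2]),np.sin(p[2]);return np.c_[p[0]+c*P[:,0]-s*P[:,1],p[1]+s*P[:,0]+c*P[:,1],p[3]+P[:,2]]
def w2b(p,X):
    d=np.asarray(X)[:2]-p[:2];c,s=np.cos(p[2]),np.sin(p[2]);return np.array([c*d[0]+s*d[1],-s*d[0]+c*d[1]])
E
python3 - <<'E'
from h import *
h=.115
K=np.array([[h,h,.035],[h,-h,.035],[-h,-h,.035],[-h,h,.035]])
T=np.array([ct(125,45),ct(540,137),ct(450,556),ct(32,460)])
S=np.array([cs(62,305),cs(335,72),cs(680,240),cs(418,508)])
f=lambda p:np.r_[(proj("top",b2w(p,K))-T).ravel(),(proj("side",b2w(p,K))-S).ravel()]
r=least_squares(f,[.43,-.05,-.2,.0]);p=r.x;print(p,r.fun.round(1))
np.save("p.npy",p)
f2=lambda q:f(np.r_[q,.002])[:8]
r2=least_squares(f2,p[:3]);print("top only",r2.x,r2.fun.round(1)); q=np.r_[r2.x,.002]
for nm,P in(("fit",p),("top",q)):
    for w,uv,z,cam in(("marker pt",ct(285,468),.044,"top"),("marker pt",cs(535,318),.044,"side"),("pointer",ct(176,412),.045,"top"),("pointer",cs(433,375),.045,"side"),("pintop side",cs(428,299),.08,"side"),("pintop top",ct(187,385),.08,"top"),("button",ct(475,172),.046,"top"),("button",cs(341,98),.046,"side")):
        X=ray(cam,uv,z+P[3]);b=w2b(P,X);print(nm,w,cam,X.round(4),b.round(4),"r",np.hypot(*b).round(4),"ang",np.arctan2(-b[1],-b[0]).round(3))
E
```

```text
[ 0.56936082 -0.05160609 -0.20039188 -0.00650405] [ 0.1 -0.2  0.9  0.2  1.2  1.  -1.1  0.5 -1.1 -0.1 -1.4  0.5 -0.2  1.1
  0.1 -0.8]
top only [ 0.56942496 -0.05045475 -0.19817434] [-0.5 -0.9  1.  -0.6  1.3  0.9 -1.7  0.5]
fit marker pt top [ 0.4795 -0.0511  0.0375] [-0.0881 -0.0173] r 0.0898 ang 0.194
fit marker pt side [ 0.4766 -0.0506  0.0375] [-0.0911 -0.0175] r 0.0927 ang 0.189
fit pointer top [0.5073 0.0064 0.0385] [-0.0724  0.0445] r 0.085 ang -0.551
fit pointer side [0.5058 0.0101 0.0385] [-0.0746  0.0478] r 0.0886 ang -0.57
fit pintop side side [ 0.5161 -0.0049  0.0735] [-0.0615  0.0351] r 0.0708 ang -0.519
fit pintop top top [0.5191 0.0014 0.0735] [-0.0598  0.0419] r 0.073 ang -0.611
fit button top [ 0.6379 -0.1487  0.0395] [ 0.0865 -0.0815] r 0.1189 ang 2.386
fit button side [ 0.6381 -0.1611  0.0395] [ 0.0892 -0.0937] r 0.1293 ang 2.332
top marker pt top [ 0.4793 -0.0506  0.046 ] [-0.0884 -0.0179] r 0.0902 ang 0.2
top marker pt side [ 0.4734 -0.0423  0.046 ] [-0.0957 -0.0109] r 0.0963 ang 0.113
top pointer top [0.5068 0.0065 0.047 ] [-0.0726  0.0435] r 0.0846 ang -0.54
top pointer side [0.5024 0.018  0.047 ] [-0.0792  0.0539] r 0.0958 ang -0.597
top pintop side side [0.5125 0.0033 0.082 ] [-0.0663  0.0415] r 0.0783 ang -0.559
top pintop top top [0.5185 0.0014 0.082 ] [-0.0602  0.0408] r 0.0727 ang -0.596
top button top [ 0.6365 -0.1475  0.048 ] [ 0.0848 -0.082 ] r 0.118 ang 2.373
top button side [ 0.6338 -0.1521  0.048 ] [ 0.0831 -0.087 ] r 0.1203 ang 2.334
```

The base is at about (0.569, -0.051) with yaw -0.2. The marker is at about 0.195 rad and the lever at about -0.55. A straight push along tool -y, with the yaw unchanged, follows the pin well. I'll start the transfer with the fingers shutting.

Call:
{"name": "apply_moves", "arguments": {
  "increments": [
    [[-0.12, -0.095, 0], 0, 1],
    [[-0.24, -0.19, 0], 0, 1],
    [[-0.36, -0.285, 0], 0, 1],
    [[-0.48, -0.38, 0], 0, 1],
    [[-0.6, -0.475, 0], 0, 1]
  ]
}}

```text
time_s: 0.52
position: [0.261, 0.4192, 0.4042]
tool_rot: [-0.484, -3.104, 0.002]
wrist_force: [0.8, 0.3, 0.4]
finger_gap: 0.301
grip_force: 0.0
```

Call:
{"name": "apply_moves", "arguments": {
  "increments": [
    [[-0.12, -0.095, 0], 0, 1],
    [[-0.24, -0.19, 0], 0, 1],
    [[-0.36, -0.285, 0], 0, 1],
    [[-0.48, -0.38, 0], 0, 1],
    [[-0.6, -0.475, 0], 0, 1]
  ]
}}

```text
time_s: 0.93
position: [0.3463, 0.292, 0.4044]
tool_rot: [-0.484, -3.104, 0.001]
wrist_force: [1.1, -0.7, 0.4]
finger_gap: 0.001
grip_force: 0.0
```

Call:
{"name": "apply_moves", "arguments": {
  "increments": [
    [[-0.12, -0.095, 0.05], 0, 1],
    [[-0.24, -0.19, 0.1], 0, 1],
    [[-0.36, -0.285, 0.15], 0, 1],
    [[-0.48, -0.38, 0.2], 0, 1],
    [[-0.6, -0.475, 0.25], 0, 1]
  ]
}}

```text
time_s: 1.35
position: [0.4316, 0.165, 0.3541]
tool_rot: [-0.485, -3.104, 0.0]
wrist_force: [0.4, 0.3, 0.1]
finger_gap: -0.002
grip_force: 0.0
```

Call:
{"name": "apply_moves", "arguments": {
  "increments": [
    [[-0.12, -0.095, 0.05], 0, 1],
    [[-0.24, -0.19, 0.1], 0, 1],
    [[-0.36, -0.285, 0.15], 0, 1],
    [[-0.5, -0.4, 0.2], 0, 1],
    [[-0.62, -0.48, 0.25], 0, 1]
  ]
}}

```text
time_s: 1.77
position: [0.5207, 0.0351, 0.3039]
tool_rot: [-0.485, -3.104, 0.001]
wrist_force: [0.9, 0.4, 0.0]
finger_gap: 0.007
grip_force: 0.0
```

Call:
{"name": "apply_moves", "arguments": {
  "increments": [
    [[0, 0, 0.05], 0, 1],
    [[0, 0, 0.1], 0, 1],
    [[0, 0, 0.15], 0, 1],
    [[0, 0, 0.15], 0, 1],
    [[0, 0, 0.15], 0, 1]
  ]
}}

```text
time_s: 2.18
position: [0.5189, 0.0382, 0.2739]
tool_rot: [-0.482, -3.101, 0.0]
wrist_force: [0.2, 0.5, 0.6]
finger_gap: -0.002
grip_force: 0.0
```

```bash
python3 - <<'E'
from h import *
from workcell import status
s=status.state(); print(s['position'],s['wrist_force'])
a=optics.read_camera("top")[190:320,270:400];a=cv2.resize(a,None,fx=4,fy=4,interpolation=cv2.INTER_CUBIC)
b=optics.read_camera("side");cv2.imwrite("pics/sraw.png",b);b=cv2.resize(b[170:300,270:340+0],None,fx=4,fy=4,interpolation=cv2.INTER_CUBIC)
cv2.imwrite("pics/both1.png",np.hstack([a,b]))
tip=np.array(s['position'])-[0,0,.173]
print("tip px top",(proj("top",tip)-[270,190])*4,"side",(proj("side",tip)-[270,170])*4+[520,0])
E
```

```text
[0.51886997 0.03820259 0.27391452] [0.24312248 0.51730548 0.58832895]
tip px top [156.80121942 328.61788448] side [756.19207904 326.02726819]
```

View pics/both1.png

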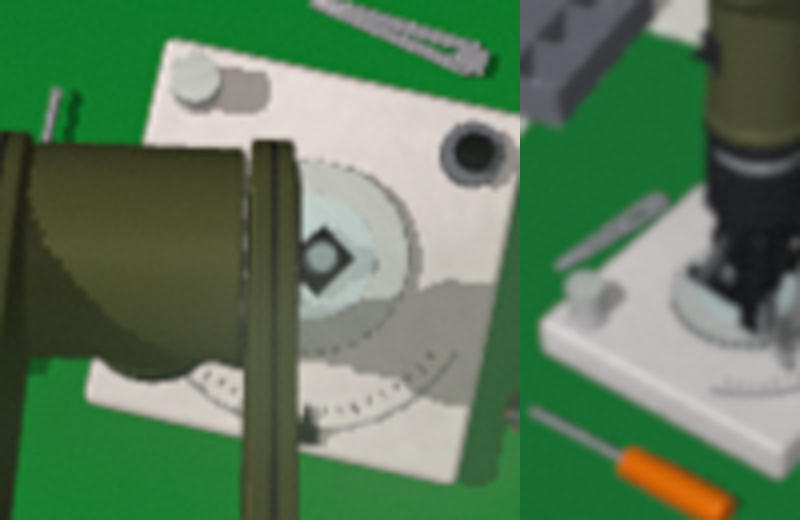

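The side view shows the shut fingertips at (752,325), close to the predicted (756,326), just behind the pin. I'll go down.

Call:
{"name": "apply_moves", "arguments": {
  "increments": [
    [[0, 0, 0.05], 0, 1],
    [[0, 0, 0.1], 0, 1],
    [[0, 0, 0.15], 0, 1],
    [[0, 0, 0.2], 0, 1],
    [[0, 0, 0.2], 0, 1]
  ]
}}

```text
time_s: 2.7
position: [0.519, 0.0373, 0.2322]
tool_rot: [-0.484, -3.099, 0.001]
wrist_force: [-0.2, 0.3, -0.1]
finger_gap: 0.004
grip_force: 0.0
```

Call:
{"name": "apply_moves", "arguments": {
  "increments": [
    [[0, -0.015, 0], 0, 1],
    [[0, -0.03, 0], 0, 1],
    [[0, -0.045, 0], 0, 1],
    [[0, -0.06, 0], 0, 1],
    [[0, -0.075, 0], 0, 1]
  ]
}}

```text
time_s: 3.12
position: [0.5156, 0.0225, 0.2351]
tool_rot: [0.485, 3.103, 0.0]
wrist_force: [0.1, 0.5, 0.1]
finger_gap: 0.004
grip_force: 0.0
```

Call:
{"name": "apply_moves", "arguments": {
  "increments": [
    [[0, -0.015, 0], 0, 1],
    [[0, -0.03, 0], 0, 1],
    [[0, -0.045, 0], 0, 1],
    [[0, -0.06, 0], 0, 1],
    [[0, -0.075, 0], 0, 1]
  ]
}}

```text
time_s: 3.53
position: [0.5107, 0.0085, 0.2347]
tool_rot: [-0.485, -3.104, -0.0]
wrist_force: [-0.1, 2.6, 0.1]
finger_gap: -0.006
grip_force: 1.0
```

```bash
python3 - <<'E'
from h import *
from workcell import status
s=status.state(); print(s['position'],s['wrist_force'])
b=optics.read_camera("side");b=cv2.resize(b[190:290,270:400],None,fx=6,fy=6,interpolation=cv2.INTER_CUBIC)
cv2.imwrite("pics/s2.png",b)
E
```

```text
[0.51071435 0.00848874 0.23469505] [-0.0585957   2.61939601  0.11953619]
```

View pics/s2.png

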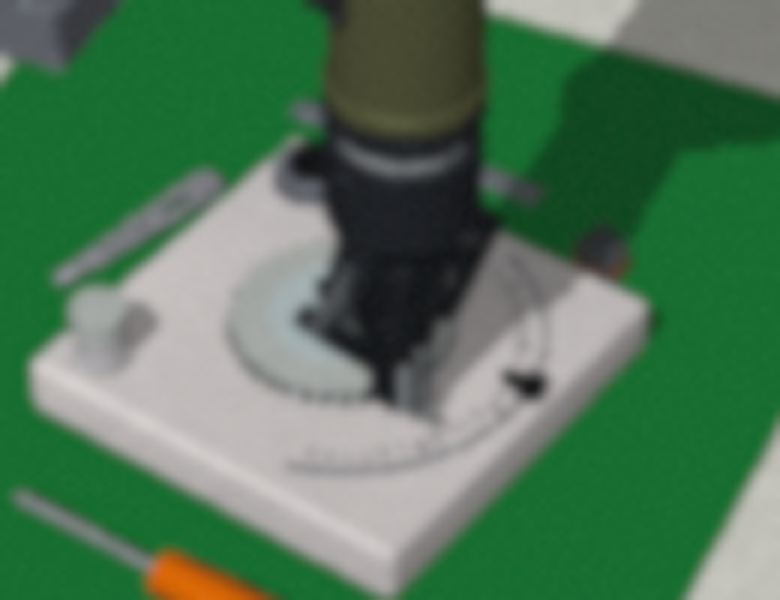

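Contact is made at about 2.6 N, with the pointer tip near (432,415) and the marker point near (510,380). I'll keep pushing.

Call:
{"name": "apply_moves", "arguments": {
  "increments": [
    [[0, -0.02, 0], 0, 1],
    [[0, -0.04, 0], 0, 1],
    [[0, -0.06, 0], 0, 1],
    [[0, -0.08, 0], 0, 1],
    [[0, -0.1, 0], 0, 1]
  ]
}}

```text
time_s: 4.0
position: [0.5048, -0.0109, 0.2347]
tool_rot: [-0.485, -3.104, 0.0]
wrist_force: [-0.7, 0.5, -0.4]
finger_gap: -0.003
grip_force: 0.8
```

```bash
python3 - <<'E'
from h import *
from workcell import status
s=status.state(); P=np.array(s['position']);print(P,s['wrist_force'],"n",-.3051*P[0]-.9523*P[1])
b=optics.read_camera("side");b=cv2.resize(b[215:275,315:385],None,fx=8.5,fy=8.5,interpolation=cv2.INTER_CUBIC)
cv2.imwrite("pics/s3.png",b)
for p in (np.load("p.npy"),):
  for uv,z in(((432,415),.045),((510,378),.044)):
    X=ray("side",((uv[0]+.5)/6-.5+270,(uv[1]+.5)/6-.5+190),z+p[3]);c=w2b(p,X);print(X,np.hypot(*c),np.arctan2(-c[1],-c[0]))
E
```

```text
[ 0.50475228 -0.01086283  0.23469529] [-0.6909611   0.528057   -0.39651807] n -0.14365524511822034
[ 0.49857636 -0.0091708   0.03849595] 0.08252995097017253 -0.339659901267521
[ 0.47434154 -0.05169342  0.03749595] 0.09501932182784525 0.20131103216126292
```

View pics/s3.png

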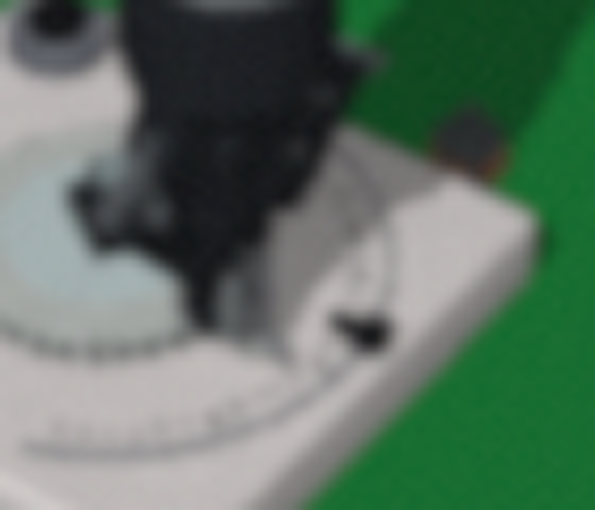

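The pointer is at about (287,358) and the marker point at about (335,315), so the lever is near -0.07 rad. About 20 mm is left; I'll push 12 mm and check closely.

Call:
{"name": "apply_moves", "arguments": {
  "increments": [
    [[0, -0.015, 0], 0, 1],
    [[0, -0.03, 0], 0, 1],
    [[0, -0.045, 0], 0, 1],
    [[0, -0.06, 0], 0, 1],
    [[0, -0.06, 0], 0, 1]
  ]
}}

```text
time_s: 4.47
position: [0.5014, -0.0224, 0.2348]
tool_rot: [0.485, 3.103, -0.001]
wrist_force: [0.7, 0.3, -0.3]
finger_gap: -0.003
grip_force: 0.0
```

```bash
python3 - <<'E'
from h import *
from workcell import status
s=status.state(); P=np.array(s['position']);print(P,s['wrist_force'],"n",-.3051*P[0]-.9523*P[1])
b=np.mean([optics.read_camera("side")[225:270,330:375].astype(float) for _ in range(4)],0)
p=np.load("p.npy")
cv2.imwrite("pics/s4.png",cv2.resize(b.astype(np.uint8),None,fx=13,fy=13,interpolation=cv2.INTER_CUBIC))
for a in(-.1,0,.1,.2,.3):
  X=b2w(p,[-.089*np.cos(a),-.089*np.sin(a),.045]);print(a,((proj("side",X)-[330,225]+.5)*13-.5).round(0))
X=ray("side",((287.5)/8.5-.5+315,(358.5)/8.5-.5+215),.045+p[3]);c=w2b(p,X);print(np.hypot(*c),np.arctan2(-c[1],-c[0]))
E
```

```text
[ 0.50139279 -0.02244095  0.23478938] [ 0.73943796  0.30490954 -0.30542317] n -0.13160441891664545
-0.1 [[241. 420.]]
0 [[265. 399.]]
0.1 [[285. 377.]]
0.2 [[302. 354.]]
0.3 [[315. 330.]]
0.08913906402208266 -0.08933223709695712
```

View pics/s4.png

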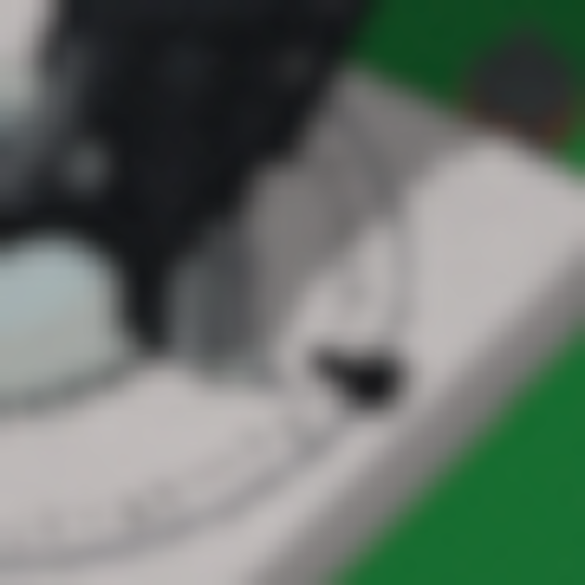

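The marker point is at about (312,352), i.e. 0.2 rad, and the pointer tip at about (280,388), i.e. 0.07–0.09 rad. Some 8–9 mm is left, so I'll go 6 mm slowly.

Call:
{"name": "apply_moves", "arguments": {
  "increments": [
    [[0, -0.0075, 0], 0, 1],
    [[0, -0.015, 0], 0, 1],
    [[0, -0.0225, 0], 0, 1],
    [[0, -0.03, 0], 0, 1],
    [[0, -0.03, 0], 0, 1]
  ]
}}

```text
time_s: 5.08
position: [0.4996, -0.0278, 0.2348]
tool_rot: [0.485, 3.103, -0.0]
wrist_force: [2.4, 1.0, 0.7]
finger_gap: 0.0
grip_force: 0.5
```

```bash
python3 - <<'E'
from h import *
from workcell import status
s=status.state(); P=np.array(s['position']);print(P,s['wrist_force'],"n",-.3051*P[0]-.9523*P[1])
b=np.mean([optics.read_camera("side")[225:270,330:375].astype(float) for _ in range(6)],0)
b=np.clip((b-20)*1.25,0,255)
cv2.imwrite("pics/s5.png",cv2.resize(b.astype(np.uint8),None,fx=13,fy=13,interpolation=cv2.INTER_CUBIC))
E
```

```text
[ 0.49963326 -0.02777801  0.23483953] [2.36574947 1.03935863 0.66227528] n -0.1259851079158963
```

View pics/s5.png

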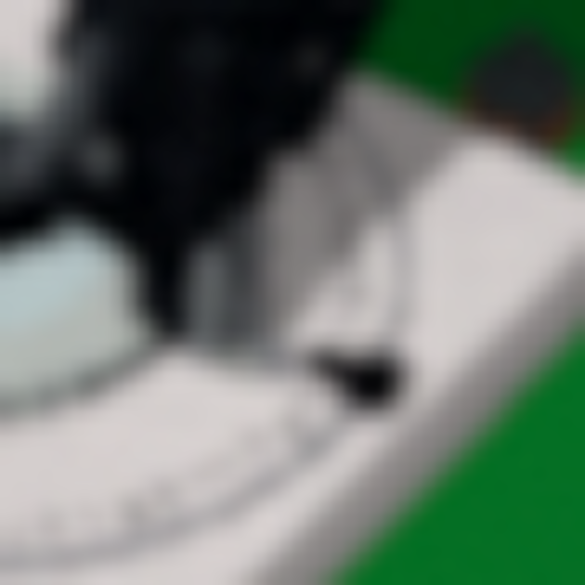

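The pointer is at about (302,364) and the marker point at about (311,354), so some 3 mm is left. I'll go 2.5 mm, then back off and lift clear for a view from above.

Call:
{"name": "apply_moves", "arguments": {
  "increments": [
    [[0, -0.004, 0], 0, 1],
    [[0, -0.008, 0], 0, 1],
    [[0, -0.0125, 0], 0, 1],
    [[0, -0.0125, 0], 0, 1],
    [[0, -0.0125, 0], 0, 1]
  ]
}}

```text
time_s: 5.8
position: [0.4987, -0.03, 0.2347]
tool_rot: [0.485, 3.104, -0.0]
wrist_force: [0.7, 0.9, -0.4]
finger_gap: 0.003
grip_force: 0.5
```

Call:
{"name": "apply_moves", "arguments": {
  "increments": [
    [[0, 0.03, 0], 0, 1],
    [[0, 0.06, 0], 0, 1],
    [[0, 0.1, 0], 0, 1],
    [[0, 0.1, -0.1], 0, 1],
    [[0, 0.1, -0.2], 0, 1]
  ]
}}

```text
time_s: 6.22
position: [0.5042, -0.0098, 0.274]
tool_rot: [-0.482, -3.1, 0.0]
wrist_force: [-0.5, 0.1, 0.1]
finger_gap: 0.002
grip_force: 0.0
```

Call:
{"name": "apply_moves", "arguments": {
  "increments": [
    [[0, 0.2, -0.1], 0, 1],
    [[0, 0.4, -0.2], 0, 1],
    [[0, 0.6, -0.3], 0, 1],
    [[0, 0.8, -0.3], 0, 1],
    [[0, 1, -0.3], 0, 1]
  ]
}}

```text
time_s: 6.63
position: [0.5648, 0.1773, 0.3369]
tool_rot: [0.484, 3.1, 0.002]
wrist_force: [1.6, 0.0, -0.1]
finger_gap: -0.004
grip_force: 0.0
```

```bash
python3 - <<'E'
from h import *
from workcell import status
s=status.state(); P=np.array(s['position']);print(s['time_s'],P,s['wrist_force'])
a=np.mean([optics.read_camera("top").astype(float) for _ in range(6)],0);b=np.mean([optics.read_camera("side").astype(float) for _ in range(6)],0)
cv2.imwrite("pics/t6.png",a);cv2.imwrite("pics/s6.png",b)
f=lambda i,x,y:cv2.resize(i[y:y+40,x:x+36].astype(np.uint8),None,fx=11,fy=11,interpolation=cv2.INTER_CUBIC)
cv2.imwrite("pics/c6.png",np.hstack([f(a,328,268),f(b,332,228)]))
p=np.load("p.npy")
for g in(.1,.2,.3):
  X=b2w(p,[-.089*np.cos(g),-.089*np.sin(g),.045]);print(g,(proj("top",X)-[328,268]+.5)*11-.5,(proj("side",X)-[332,228]+.5)*11-.5+[396,0])
X=b2w(p,[0,0,.045]);print("axis",(proj("top",X)-[328,268]+.5)*11-.5,(proj("side",X)-[332,228]+.5)*11-.5+[396,0])
E
```

```text
6.6333 [0.56475982 0.17734175 0.3368995 ] [ 1.60029494  0.04102975 -0.06619562]
0.1 [[171.17856976 254.9446906 ]] [[615.05759106 286.13065618]]
0.2 [[211.93108724 257.99421871]] [[629.32486837 266.52167028]]
0.3 [[252.75629353 256.94764083]] [[640.54885843 246.07459909]]
axis [[ 219.14076965 -148.11391816]] [[337.67726427 171.15951381]][ WARN:0@17.876] global loadsave.cpp:1063 imwrite_ Unsupported depth image for selected encoder is fallbacked to CV_8U.
```

View pics/c6.png

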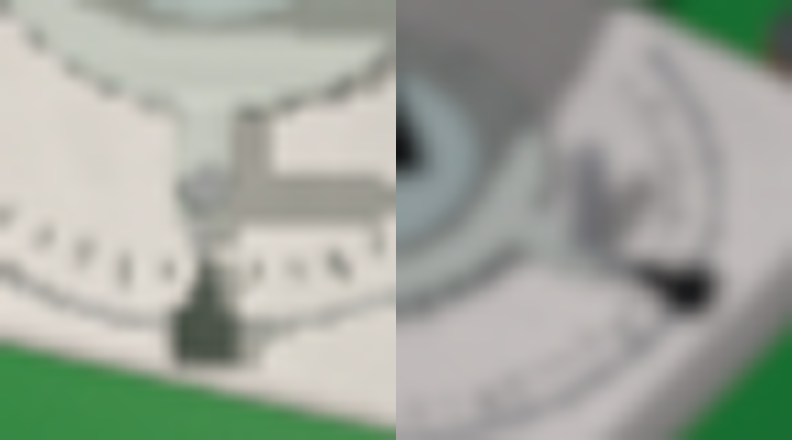

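From above, the pointer (x≈208), the pin and the marker point (x≈207) line up; half a division is 20 px. The marker has not moved. Next is the button, at about (0.635, -0.148).

Call:
{"name": "apply_moves", "arguments": {
  "increments": [
    [[-0.08, -0.14, 0], 0, 1],
    [[-0.16, -0.28, 0], 0, 1],
    [[-0.25, -0.43, 0], 0, 1],
    [[-0.33, -0.58, 0], 0, 1],
    [[-0.415, -0.72, 0], 0, 1]
  ]
}}

```text
time_s: 7.65
position: [0.5991, 0.0102, 0.3348]
tool_rot: [-0.486, -3.104, 0.0]
wrist_force: [0.1, -0.9, 0.5]
finger_gap: 0.002
grip_force: 0.0
```

Call:
{"name": "apply_moves", "arguments": {
  "increments": [
    [[-0.08, -0.14, 0.06], 0, 1],
    [[-0.16, -0.28, 0.12], 0, 1],
    [[-0.25, -0.43, 0.18], 0, 1],
    [[-0.33, -0.58, 0.24], 0, 1],
    [[-0.415, -0.72, 0.3], 0, 1]
  ]
}}

```text
time_s: 8.07
position: [0.6341, -0.1526, 0.2743]
tool_rot: [0.487, 3.104, -0.0]
wrist_force: [0.3, -0.1, -0.0]
finger_gap: 0.001
grip_force: 0.0
```

Call:
{"name": "apply_moves", "arguments": {
  "increments": [
    [[0, 0, 0.04], 0, 1],
    [[0, 0, 0.08], 0, 1],
    [[0, 0, 0.12], 0, 1],
    [[0, 0, 0.12], 0, 1],
    [[0, 0, 0.12], 0, 1]
  ]
}}

```text
time_s: 8.48
position: [0.634, -0.1488, 0.2502]
tool_rot: [-0.483, -3.103, -0.001]
wrist_force: [-0.7, 0.1, -0.1]
finger_gap: 0.001
grip_force: 0.0
```

Call:
{"name": "apply_moves", "arguments": {
  "increments": [
    [[0, 0, 0.03], 0, 1],
    [[0, 0, 0.06], 0, 1],
    [[0, 0, 0.09], 0, 1],
    [[0, 0, 0.09], 0, 1],
    [[0, 0, 0.09], 0, 1]
  ]
}}

```text
time_s: 8.9
position: [0.6344, -0.1495, 0.2324]
tool_rot: [-0.484, -3.103, -0.001]
wrist_force: [-0.0, 1.6, 1.7]
finger_gap: -0.001
grip_force: 0.7
```

Call:
{"name": "apply_moves", "arguments": {
  "increments": [
    [[0, 0, 0.005], 0, 1],
    [[0, 0, 0.01], 0, 1],
    [[0, 0, 0.015], 0, 1],
    [[0, 0, 0.015], 0, 1],
    [[0, 0, 0.015], 0, 1]
  ]
}}

```text
time_s: 9.32
position: [0.6345, -0.1499, 0.2298]
tool_rot: [0.485, 3.104, 0.001]
wrist_force: [-0.9, 2.4, 2.9]
finger_gap: -0.001
grip_force: 1.4
```

Call:
{"name": "apply_moves", "arguments": {
  "increments": [
    [[0, 0, 0.005], 0, 1],
    [[0, 0, 0.01], 0, 1],
    [[0, 0, 0.015], 0, 1],
    [[0, 0, 0.015], 0, 1],
    [[0, 0, 0.015], 0, 1]
  ]
}}

```text
time_s: 9.73
position: [0.6345, -0.15, 0.2274]
tool_rot: [0.485, 3.103, 0.0]
wrist_force: [-3.1, 1.9, 7.2]
finger_gap: 0.001
grip_force: 3.6
```

Call:
{"name": "apply_moves", "arguments": {
  "increments": [
    [[0, 0, 0.005], 0, 1],
    [[0, 0, 0.01], 0, 1],
    [[0, 0, 0.01], 0, 1],
    [[0, 0, 0.01], 0, 1],
    [[0, 0, 0.01], 0, 1]
  ]
}}

```text
time_s: 10.15
position: [0.6344, -0.15, 0.2272]
tool_rot: [0.484, 3.103, -0.0]
wrist_force: [-5.1, 3.4, 17.2]
finger_gap: 0.0
grip_force: 8.4
```

```bash
python3 - <<'E'
from h import *
from workcell import status
s=status.state(); print(s['position'],s['wrist_force'],s['moment'])
b=np.mean([optics.read_camera("side").astype(float) for _ in range(4)],0);cv2.imwrite("pics/s7.png",b.astype(np.uint8))
# button centre height: dark cap blob centroid, both cameras, from unobstructed pictures
t=cv2.imread("pics/t6.png",0)[220:240,375:402];s6=cv2.imread("pics/side0.png",0)[208:226,312:334]
for im,o in((t,(375,220)),(s6,(312,208))):
    print(im.min(),end=' ');n,l,st,ce=cv2.connectedComponentsWithStats((im<55).astype(np.uint8));k=1+st[1:,4].argmax();print(st[k],ce[k]+o)
    c=ce[k]+o
    n="top" if o[0]==375 else "side"
    for z in(.045,.05,.055,.06):print(n,z,ray(n,c,z).round(4))
E
```

```text
[ 0.63440749 -0.15001105  0.22723568] [-5.0501769   3.39014534 17.19389662] [0.57244623 0.79518247 0.025013  ]
29 [ 9  3 10 10 70] [388.31428571 227.51428571]
top 0.045 [ 0.6357 -0.149   0.045 ]
top 0.05 [ 0.6349 -0.1483  0.05  ]
top 0.055 [ 0.634  -0.1476  0.055 ]
top 0.06 [ 0.6332 -0.1469  0.06  ]
19 [ 7  6  6  6 27] [321.55555556 216.40740741]
side 0.045 [ 0.6339 -0.1533  0.045 ]
side 0.05 [ 0.6314 -0.1479  0.05  ]
side 0.055 [ 0.6289 -0.1426  0.055 ]
side 0.06 [ 0.6263 -0.1373  0.06  ]
```

There was a soft spring over at least 5 mm and then a hard stop, so the button is fully down. I'll release it and move clear.

Call:
{"name": "apply_moves", "arguments": {
  "increments": [
    [[0, 0, -0.04], 0, 1],
    [[0, 0, -0.1], 0, 1],
    [[0, 0, -0.2], 0, 1],
    [[0, 0, -0.35], 0, 1],
    [[0, 0, -0.5], 0, 1]
  ]
}}

```text
time_s: 10.77
position: [0.634, -0.1505, 0.3246]
tool_rot: [-0.484, -3.101, 0.001]
wrist_force: [0.1, -0.6, -0.1]
finger_gap: 0.003
grip_force: 0.0
```

Call:
{"name": "apply_moves", "arguments": {
  "increments": [
    [[-0.1, -0.15, 0], 0, 1],
    [[-0.2, -0.3, 0], 0, 1],
    [[-0.3, -0.45, 0], 0, 1],
    [[-0.4, -0.6, 0], 0, 1],
    [[-0.4, -0.6, 0], 0, 1]
  ]
}}

```text
time_s: 11.18
position: [0.6752, -0.2961, 0.3246]
tool_rot: [0.491, 3.099, -0.009]
wrist_force: [0.9, -0.5, 0.5]
finger_gap: 0.001
grip_force: 0.0
```

```bash
python3 - <<'E'
from h import *
from workcell import status
s=status.state(); print(s['time_s'],s['position'],s['wrist_force'])
a=np.mean([optics.read_camera("top").astype(float) for _ in range(6)],0);b=np.mean([optics.read_camera("side").astype(float) for _ in range(6)],0)
t,sd=cv2.imread("pics/t6.png").astype(float),cv2.imread("pics/s6.png").astype(float)
for n,x,y,r in(("top lever",a,t,(268,304,328,362)),("side lever",b,sd,(236,262,340,372)),("top button",a,t,(220,240,375,402)),("side button",b,sd,(208,226,312,334))):
    A,B=[cv2.cvtColor(i[r[0]:r[1],r[2]:r[3]].astype(np.float32),cv2.COLOR_BGR2GRAY) for i in(x,y)]
    print(n,cv2.phaseCorrelate(A,B),np.abs(A-B).mean())
E
```

```text
11.1833 [ 0.67520933 -0.29606347  0.32462758] [ 0.94140143 -0.46905866  0.47604734]
top lever ((-0.21204141564639656, -0.018497055836871112), 0.9245142590852431) 15.25214
side lever ((-0.10777133444040388, 0.6617573156894831), 0.9444967472442874) 8.001464
top button ((0.4910917671072337, -0.007595624113953647), 1.007949709892273) 10.529544
side button ((-0.49082817488984354, -0.40729818203555723), 0.8973358883349983) 6.254521
```

```bash
python3 -c "
from workcell import workorder
print(workorder.close_job())"
```

```text
the job is handed in; nothing more can be done
None
```

I handed the job in at about 11.8 s. The lever's pointer lines up with the marker in the top view, and I saw no movement of the marker or the loose things. The lamp button was pressed through at least 5 mm to its hard stop and let go, but the job returned no verdict.

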